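# Drag the far parts bin home against its end stop with a pull hook

## Robot

A 6-joint arm with a two-finger parallel gripper is mounted at the origin on a cart in front of the work surface, level with it; the furniture and walls round the work are solid. World frame = base frame: x ahead of the robot, y to its left, z up, the work surface at z = 0. Lengths are in mm, angles in rad, forces in N, time in s.
With the tool pointing down it reaches from about 300 to 775 mm from the base axis. Payload 14.6 kg.
Tool frame: the origin (TCP) lies midway between the tips of the shut fingers; the grasp point (between the pads) lies 19 mm behind it; z points along the fingers, y is the direction in which the jaws open and shut (so a half turn about z gives the same grasp; the last joint's range is limited). The gripper opens to 94 mm and grips with 3 to 60 N. Pads are 16 mm wide; open, the fingers measure 119 mm over their backs; the gripper's body (75 mm by 177 mm) begins 78 mm behind the grasp point.
Start: joints at [1.235, 0.3, 1.521, -0, 1.321, -0.067], TCP at [146.064, 530.24, 205.446] pointing down, gripper open.
Joint ranges: [-3.03, 3.03], [-0.79, 2.21], [0.23, 2.52], [-1.04, 4.18], [0, 3.07], [-2.55, 2.55]. Speed limits (rad/s): [2.22, 2.22, 2.57, 3.14, 3.14, 3.14].

## Interface

Orientations are given as [roll, pitch, yaw] about the fixed x, y, z axes, in that order (R = Rz(yaw) Ry(pitch) Rx(roll)).
In Python, from rig import state, optics, manip gives the robot as it stands. The module is installed in compiled form; this text tells all that it offers.
- The arm moves only by the tool send_rows, never from a script. Its argument "series" is a list of rows, each an object of numbers: "dx", "dy", "dz": the shift along the tool's x, y, z scaled (see below); "ax", "ay", "az": the turn, a rotation vector about the tool's x, y, z scaled (see below); "fingers": the closure, from 0 (fully open) to 1 (shut). In form: [{"dx": .., "dy": .., "dz": .., "ax": .., "ay": .., "az": .., "fingers": ..}, ...]. A call has 1 to 5 rows; each row is the pose to reach, as a shift and turn from the pose measured when the call began, along the tool's axes at that moment; what a row does not reach only later rows make up. The controller multiplies each number of a shift by 0.1 m and each number of a turn by pi/2 rad. A row lasts 1/8 s, in which the tool goes at most 62.5 mm and 10.7 degrees, less where a joint would pass 70% of its speed; a pose out of reach is approached as far as the arm can. A call with a number of a shift or a turn outside -1 to 1 is refused whole. A call with a gripper value outside its range is refused whole. The fingers move at their own pace and stop on an object; "squeeze" is the grip in N (left out, the last holds). Time passes only in rows, so rows that repeat a pose let the fingers close. It gives the time, the measured TCP pose, the force and the opening at its end, in the units of the state.
- state(): the state, without advancing time (a new reading comes with each control period).
- optics.get_image(name): name is "scene" or "top" or "wrist"; returns a dict with "frame" (480x640x3 uint8, red, green, blue), "range_z" (480x640 float32, mm along the optical axis (not along the pixel's ray), 0 where there is no reading), "fov_y" (degrees; the focal length in pixels is half the picture's height over the tangent of half this angle, whatever the lens; pixels are square), "cx", "cy" (the principal point, pixels), "rvec" (rotation vector, rad) and "tvec" (3), from world to camera coordinates, as OpenCV has them; the wrist camera has in their place "hand_eye" (4x4, takes a point from camera to tool coordinates, whose origin is the TCP and whose axes are the flange's). Camera axes: x right, y down, z forward; pixel columns grow to the right and rows downward; lengths in mm; the calibration is good to about 2 mm. A picture is of the moment at which its call begins: read the wrist's pose just before it.
- manip.sign_off(): hands the job in, once; it reports no verdict.
Trained networks look in a picture, given as the dict that the camera call returned (one of the last four; its "shot" number tells which), for a name from the list of things; names that differ only in an ending like _2 or _b are one class to them, and where a whole thing is asked for, a point or a joint stands for the part that bears it (a point fixed in the world has none). Each returns a list of dicts, best first, with "conf" (0 to 1); they miss things now and then, are a little off and sometimes report something else, mostly with a low value. They report only what shows in the picture. A call takes as long as a camera call. They do not tell look-alikes from the thing itself.
- optics.masks_of(picture, target): "region" (480x640 bool, what is visible of it) and "rect" ([left, top, width, height] in pixels, round what is visible of it).
The state is a dict: "time_s": time; "joint_positions": joint angles; "qd": joint speeds; "tau": joint torques, N m; "tcp_pos": TCP position; "tcp_rot": TCP orientation; "force": force on the tool from outside, world axes, zero at the start; "wrist_torque": the same for the moment, N m; "finger_gap": finger opening in mm.
Only numpy, scipy, OpenCV 4.12 (cv2) and the standard library are available. Lean on these libraries where they do the work, as an engineer would, in place of code of your own. Each camera call takes 0.05 s, during which the arm holds its last target. There are 200 camera calls.

## Task

Take the pull hook from its rest, reach it over the front wall of the red parts bin at the back of the bench and drag the bin along its runway until it bears against the sprung rubber end stop; press it home there for a moment with about 10 N on the stop. Touch the bin only with the hook, never with the gripper or arm. Then lay the hook back in its rest, leaving the bin against the stop and the oil can, V-block and the mug beside the runway undisturbed.

Things in the scene. Friction and masses are not known exactly. Their poses are not given: they have to be found in the camera images.
- pull_hook: Pull hook, 0.18 kg. Origin: centre of its wooden handle, 130 (own x) x 20 (y) x 24 mm (z). An 8 mm steel rod runs on from it along +x at mid-height and at x = 150 mm (prong axis) turns down into a straight 8 mm prong, its tip 50 mm below the handle's centre line. It starts in the rest, level, prong down, handle centre 72 mm above the bench.
- hook_rest: Fixed plywood rest. Origin on the bench under its middle; own x runs along the hook's handle, whose centre belongs at x = 0, y = 0, z = 72 mm, rod to +x. Two notched posts 12 mm thick at x = -50 and +50 mm; notches 28 mm wide, floor 60 mm and flared top about 80 mm above the bench. The handle is free to grasp between the posts.
- bin: Red open parts bin, 100 (own x) x 130 x 50 mm high, 4 mm walls and floor. Origin: centre of its underside; front wall (towards the robot) at -x, its inner face at x = -46 mm; divider from x = 8 mm, steel bolts fixed behind it, front compartment empty. Mass about 0.4 to 0.7 kg and sliding resistance about 1 to 6 N, different each time.
- runway: Fixed metal plate 270 (own x) x 170 x 4 mm with a guide rail along each long side, tops 20 mm above the bench. The bin stands on it and slides along its x axis with 6 mm play each side; drag it towards -x, the robot's side. Origin: centre of the plate's underside, on the bench.
- end_stop: Fixed grey block 24 x 50 x 52 mm with clamp knob, at the runway's front; origin: centre of its underside, own x as the runway. A rod holds a sprung rubber pad (2 N per mm, 12 mm travel, top 54 mm above the bench) facing the bin; its face stands anywhere from 34 to 58 mm at +x of the origin, not measured. Press the bin on it with over 5 N for 0.4 s, never over 15 N (besides the bin's friction).
- oil_can: Bystander: loose beige oil can with a thin spout, 62 mm across, 151 mm high, origin at the centre of its underside.
- mug: Bystander: loose cream mug standing right beside the runway (not the other mug at the back right of the bench), 82 mm across, 110 mm with its handle, 88 mm high, origin at the underside.
- v_block: Bystander: loose grey steel V-block 44 x 40 x 32 mm, origin at the centre of its underside.
Not all that is in view belongs to the job. Leave any blue or yellow look-alike of the hook_rest alone. Leave any pink or purple look-alike of the end_stop alone.

How it is judged:
By the outcome, as a careful person would: the job done as asked, in the order asked, and still so for the second after the job is handed in, with the robot touching nothing.
It also fails if it takes over 72 s, if anything falls off the work surface, if the arm or the gripper's body presses on something with over 40 N, if the wrist force passes 120 N, or if a joint passes its speed limit or range.

## Working session

There is one attempt and no reset: what is moved stays moved. The work goes in short steps, Python scripts to look and compute and a tool call to move; the robot and the scene stay as the last step left them, time stands still between calls to the robot, and variables do not carry over. Pictures are saved under pics/ and viewed, about 8 in all and at most 12, crops included, and the job is handed in when it is done.

Besides the shell and the picture viewer there is one more tool, called after "Call:" by a JSON object that holds its "op" and its "data". send_rows: Moves the arm, as the interface text tells. Its arguments: {"type":"object","properties":{"series":{"type":"array"},"squeeze":{"type":"number"}},"required":["series"]}

```bash
mkdir -p pics; cat > h.py <<'E'
import numpy as np, cv2
from scipy.spatial.transform import Rotation as R
from rig import state, optics, manip
def cloud(p, s=None):
    f=240/np.tan(np.radians(p["fov_y"])/2)
    v,u=np.mgrid[0:480,0:640]; z=p["range_z"].astype(float)
    c=np.stack([(u-p["cx"])*z/f,(v-p["cy"])*z/f,z],-1)
    if "hand_eye" in p:
        c=c@p["hand_eye"][:3,:3].T+np.array(p["hand_eye"])[:3,3]
        w=c@R.from_euler("xyz",s["tcp_rot"]).as_matrix().T+np.array(s["tcp_pos"])
    else:
        M=cv2.Rodrigues(np.array(p["rvec"],float))[0]
        w=(c-np.array(p["tvec"]).ravel())@M
    w[z<=0]=np.nan
    return w
def save(p,name): cv2.imwrite("pics/"+name+".png",p["frame"][:,:,::-1])
E
cat > a.py <<'E'
from h import *
s=state(); print(s)
for n in ["scene","top"]:
    p=optics.get_image(n); save(p,n+"0"); w=cloud(p)
    np.save(n+"0.npy",w)
    for t in ["pull_hook","hook_rest","bin","runway","end_stop","oil_can","mug","v_block"]:
        for m in optics.masks_of(p,t)[:3]:
            q=w[m["region"]]; q=q[~np.isnan(q[:,0])]
            if len(q)>5: print(n,t,round(m["conf"],2),np.array(m["rect"]).astype(int),"med",np.median(q,0).round(),"lo",np.percentile(q,3,axis=0).round(),"hi",np.percentile(q,97,axis=0).round())
E
python3 a.py
```

```text
{'time_s': 0.0, 'joint_positions': array([ 1.23543885e+00,  3.00450863e-01,  1.52155961e+00,  1.23261073e-05,
        1.32072675e+00, -6.66285610e-02]), 'qd': array([ 0.0009874 ,  0.00035409, -0.00045221,  0.00113908,  0.00061349,
        0.00118495]), 'tau': array([ 8.42985246e-04, -5.31793141e+01, -3.52760231e+01,  7.09509733e-02,
        2.40444025e-02, -5.14105716e-05]), 'tcp_pos': array([145.95722662, 530.00910633, 204.90652319]), 'tcp_rot': array([-3.14045142e+00, -8.81172908e-05,  2.87286063e+00]), 'force': array([ 0.67351181,  1.31796261, -1.01317934]), 'wrist_torque': array([ 0.01534476,  0.02581351, -0.02796463]), 'finger_gap': 94.22598676714527}
scene pull_hook 0.83 [310 214  65  11] med [ 522. -219.   80.] lo [ 451. -404.    6.] hi [ 657. -200.   90.]
scene pull_hook 0.45 [344 205  14  13] med [ 541. -413.   28.] lo [ 519. -440.   11.] hi [ 566. -395.   38.]
scene hook_rest 0.89 [347 176  26  25] med [ 540. -614.   19.] lo [ 474. -674.    5.] hi [ 592. -575.   73.]
scene hook_rest 0.68 [336 219  34  27] med [ 517. -204.   15.] lo [ 456. -255.    6.] hi [ 564. -177.   74.]
[... 1603 characters left out ...]
9.  25.]
top end_stop 0.78 [222 220  19  22] med [532. 191.  47.] lo [499. 170.   6.] hi [578. 215.  62.]
top end_stop 0.65 [233 268  21  27] med [395. 103.  44.] lo [345.  78.   1.] hi [426. 125.  58.]
top end_stop 0.56 [170 216  24  26] med [507. 358.  42.] lo [457. 332.   3.] hi [539. 380.  58.]
top oil_can 0.71 [340 232  29  57] med [ 530. -229.   81.] lo [ 451. -251.    1.] hi [ 653. -210.   90.]
top oil_can 0.68 [168 178  21  26] med [626. 411.  51.] lo [605. 391.   1.] hi [655. 445.  88.]
top mug 0.65 [292 223  31  30] med [595. -65.  40.] lo [ 546. -105.   -1.] hi [629. -13.  90.]
top v_block 0.66 [405 274  12  16] med [ 539. -424.   25.] lo [ 517. -447.    6.] hi [ 564. -402.   37.]
```

```bash
python3 -c "
import cv2,numpy as np
a=cv2.imread('pics/top0.png')[150:310,140:440]; cv2.imwrite('pics/t1.png',cv2.resize(a,None,fx=2.66,fy=2.66,interpolation=cv2.INTER_CUBIC))
a=cv2.imread('pics/scene0.png')[150:370,200:440]; cv2.imwrite('pics/s1.png',cv2.resize(a,None,fx=2.7,fy=2.7,interpolation=cv2.INTER_CUBIC))"
```

```text
(no output)
```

View pics/t1.png

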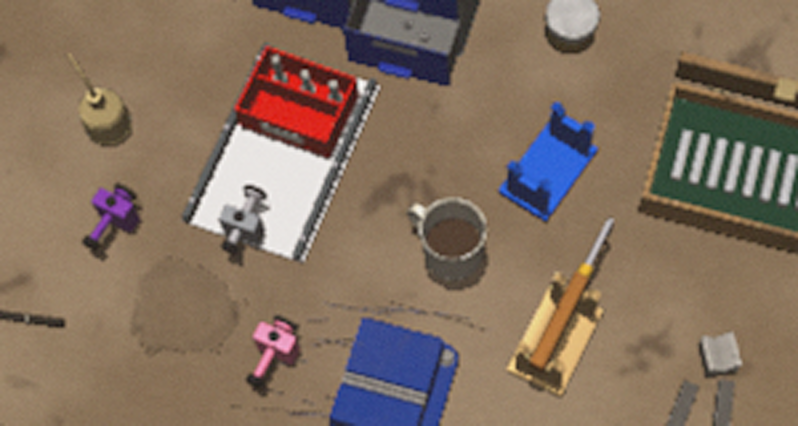

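View pics/s1.png

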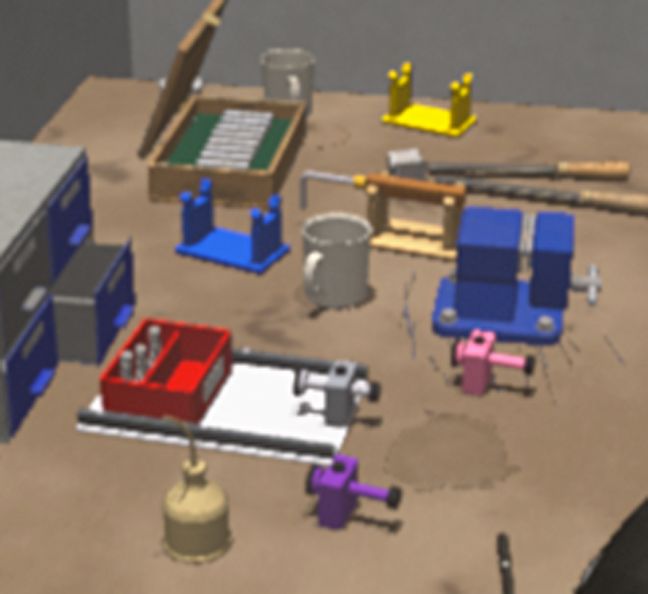

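```bash
cat > b.py <<'E'
from h import *
for n in ["top","scene"]:
    w=np.load(n+"0.npy"); im=cv2.imread("pics/"+n+"0.png").astype(int); b,g,r=im[...,0],im[...,1],im[...,2]
    def box(m,name):
        q=w[m]; rc=cv2.minAreaRect(q[:,:2].astype(np.float32)); print(n,name,len(q),"rect c",np.round(rc[0],1),"sz",np.round(rc[1],1),"ang",round(rc[2],1),"z",np.percentile(q[:,2],[3,50,97]).round(1)); return q
    X,Y,Z=w[...,0],w[...,1],w[...,2]
    near=lambda x,y,d:(np.hypot(X-x,Y-y)<d)
    box((r>1.4*b)&(r>120)&near(515,-225,110)&(Z>76)&(Z<95),"handle")
    q=box(near(540,-230,170)&(Z>66)&(Z<95),"hook")
    d=np.linalg.svd(q[:,:2]-q[:,:2].mean(0),full_matrices=False)[2][0]; print("hook dir",np.degrees(np.arctan2(d[1],d[0]))%180-180)
    rim=(r>2*g)&(r>90)&near(728,185,110)&(Z>50)&(Z<66); box(rim,"binrim")
    box((r>2*g)&(r>70)&near(728,185,110)&(Z>20)&(Z<66),"bin")
    box((np.minimum(np.minimum(r,g),b)>190)&near(630,210,160)&(Z<12),"plate")
    box(near(640,200,170)&(Z>12)&(Z<27)&(r<90),"rails")
    q=box(near(530,200,55)&(Z>28)&(Z<80),"stop")
    print(np.round(q[q[:,2]>54],0).tolist()[:40])
    q=box(near(565,-60,75)&(Z>60)&(Z<110),"mug")
    box(near(420,30,140)&(Z>40)&(Y<75),"vise")
E
python3 b.py
```

```text
top handle 273 rect c [ 517.2 -225.3] sz [ 58.  143.9] ang 79.2 z [76.7 82.7 91. ]
top hook 516 rect c [ 567. -170.] sz [196.5 219.5] ang 76.3 z [68.  80.5 90.8]
hook dir -154.46554649940373
top binrim 134 rect c [720.8 183.3] sz [132.2 102.8] ang 84.3 z [50.5 53.7 61.5]
top bin 428 rect c [724.1 189.4] sz [146.  108.8] ang 81.9 z [21.3 45.  59.2]
top plate 1198 rect c [598.6 185.6] sz [158.7 149.4] ang 86.0 z [-5.4  3.1 10.4]
top rails 343 rect c [651.6 184.2] sz [158.9 255.8] ang 85.8 z [12.6 18.9 26.4]
top stop 238 rect c [540.6 194.3] sz [51.6 87.5] ang 86.6 z [30.3 49.4 62.5]
[[581.0, 199.0, 57.0], [578.0, 198.0, 56.0], [577.0, 193.0, 63.0], [577.0, 187.0, 56.0], [579.0, 185.0, 54.0], [580.0, 181.0, 54.0], [571.0, 192.0, 58.0], [549.0, 216.0, 58.0], [547.0, 216.0, 55.0], [542.0, 218.0, 56.0], [542.0, 214.0, 58.0], [545.0, 212.0, 55.0], [546.0, 208.0, 54.0], [544.0, 203.0, 61.0], [546.0, 201.0, 59.0], [538.0, 220.0, 56.0], [540.0, 213.0, 55.0], [540.0, 210.0, 57.0], [538.0, 204.0, 66.0], [538.0, 196.0, 71.0], [541.0, 195.0, 65.0], [543.0, 192.0, 64.0], [547.0, 187.0, 57.0], [535.
[... 1474 characters left out ...]
 64.0], [534.0, 186.0, 61.0], [532.0, 181.0, 58.0], [529.0, 180.0, 57.0], [527.0, 176.0, 55.0], [583.0, 192.0, 56.0], [580.0, 195.0, 58.0], [547.0, 190.0, 58.0], [542.0, 201.0, 66.0], [540.0, 198.0, 64.0], [538.0, 195.0, 62.0], [535.0, 198.0, 64.0], [531.0, 201.0, 67.0], [530.0, 192.0, 61.0], [528.0, 189.0, 60.0], [585.0, 200.0, 57.0], [580.0, 195.0, 55.0], [574.0, 197.0, 57.0], [549.0, 194.0, 57.0], [546.0, 198.0, 60.0], [542.0, 205.0, 65.0], [538.0, 209.0, 67.0], [536.0, 208.0, 67.0], [534.0, 203.0, 64.0], [532.0, 200.0, 63.0]]
scene mug 445 rect c [582.5 -60.6] sz [ 80.2 106.9] ang 13.7 z [61.2 77.3 91.8]
scene vise 1398 rect c [361.9 -47.6] sz [114.2 155.9] ang 87.8 z [ 44.4 105.6 120.8]
```

Call:
{"op": "send_rows", "data": {"series": [{"dx": -0.38, "dy": -0.45, "dz": -0.1, "fingers": 0}, {"dx": -0.77, "dy": -0.9, "dz": -0.15, "fingers": 0}, {"dx": -0.77, "dy": -0.9, "dz": -0.15, "fingers": 0}]}}

```text
invalid input at $.series[0]: expected keys dx, dy, dz, ax, ay, az, fingers
```

Call:
{"op": "send_rows", "data": {"series": [{"dx": -0.38, "dy": -0.45, "dz": -0.1, "fingers": 0}, {"dx": -0.77, "dy": -0.9, "dz": -0.15, "fingers": 0}, {"dx": -0.77, "dy": -0.9, "dz": -0.15, "fingers": 0}]}}

```text
invalid input at $.series[0]: expected keys dx, dy, dz, ax, ay, az, fingers
```

Call:
{"op": "send_rows", "data": {"series": [{"dx": -0.38, "dy": -0.45, "dz": -0.1, "ax": 0, "ay": 0, "az": 0, "fingers": 0}, {"dx": -0.77, "dy": -0.9, "dz": -0.15, "ax": 0, "ay": 0, "az": 0, "fingers": 0}, {"dx": -0.77, "dy": -0.9, "dz": -0.15, "ax": 0, "ay": 0, "az": 0, "fingers": 0}]}}

```text
time_s: 1.27
tcp_pos: [197.6, 421.1, 221.3]
tcp_rot: [3.14, 0.001, 2.87]
force: [-0.7, 0.8, 0.0]
finger_gap: 94.1
```

Call:
{"op": "send_rows", "data": {"series": [{"dx": -0.38, "dy": -0.45, "dz": -0.1, "ax": 0, "ay": 0, "az": 0, "fingers": 0}, {"dx": -0.77, "dy": -0.9, "dz": -0.15, "ax": 0, "ay": 0, "az": 0, "fingers": 0}, {"dx": -0.77, "dy": -0.9, "dz": -0.15, "ax": 0, "ay": 0, "az": 0, "fingers": 0}]}}

```text
time_s: 1.65
tcp_pos: [248.8, 312.3, 236.9]
tcp_rot: [3.139, 0.001, 2.866]
force: [0.3, 0.6, 0.7]
finger_gap: 93.7
```

Call:
{"op": "send_rows", "data": {"series": [{"dx": -0.38, "dy": -0.45, "dz": 0, "ax": 0, "ay": 0, "az": 0, "fingers": 0}, {"dx": -0.77, "dy": -0.9, "dz": 0, "ax": 0, "ay": 0, "az": 0, "fingers": 0}]}}

```text
time_s: 1.9
tcp_pos: [298.7, 204.7, 236.8]
tcp_rot: [3.139, 0.002, 2.869]
force: [1.8, 0.5, 0.1]
finger_gap: 93.5
```

Call:
{"op": "send_rows", "data": {"series": [{"dx": -0.38, "dy": -0.45, "dz": 0, "ax": 0, "ay": 0, "az": 0, "fingers": 0}, {"dx": -0.77, "dy": -0.9, "dz": 0, "ax": 0, "ay": 0, "az": 0, "fingers": 0}]}}

```text
time_s: 2.15
tcp_pos: [349.4, 96.6, 236.9]
tcp_rot: [3.138, 0.002, 2.87]
force: [1.2, 0.9, 0.1]
finger_gap: 94.1
```

Call:
{"op": "send_rows", "data": {"series": [{"dx": -0.38, "dy": -0.45, "dz": 0, "ax": 0, "ay": 0, "az": 0, "fingers": 0}, {"dx": -0.77, "dy": -0.9, "dz": 0, "ax": 0, "ay": 0, "az": 0, "fingers": 0}]}}

```text
time_s: 2.4
tcp_pos: [400.8, -11.8, 236.9]
tcp_rot: [3.138, 0.003, 2.871]
force: [0.3, 0.0, 0.3]
finger_gap: 94.1
```

Call:
{"op": "send_rows", "data": {"series": [{"dx": -0.38, "dy": -0.45, "dz": 0, "ax": 0, "ay": 0, "az": 0, "fingers": 0}, {"dx": -0.77, "dy": -0.9, "dz": 0, "ax": 0, "ay": 0, "az": 0, "fingers": 0}]}}

```text
time_s: 2.65
tcp_pos: [452.4, -120.2, 236.5]
tcp_rot: [3.137, 0.003, 2.872]
force: [-0.2, 0.1, 0.2]
finger_gap: 93.8
```

Call:
{"op": "send_rows", "data": {"series": [{"dx": -0.38, "dy": -0.45, "dz": 0, "ax": 0, "ay": 0, "az": 0, "fingers": 0}, {"dx": -0.77, "dy": -0.9, "dz": 0, "ax": 0, "ay": 0, "az": 0, "fingers": 0}, {"dx": -0.77, "dy": -0.9, "dz": 0, "ax": 0, "ay": 0, "az": 0, "fingers": 0}, {"dx": -0.77, "dy": -0.9, "dz": 0, "ax": 0, "ay": 0, "az": 0, "fingers": 0}]}}

```text
time_s: 3.15
tcp_pos: [503.2, -226.3, 235.8]
tcp_rot: [3.137, 0.002, 2.873]
force: [0.7, 0.5, -0.3]
finger_gap: 94.0
```

```bash
cat > w.py <<'E'
import sys
from h import *
def look(name):
    s=state(); p=optics.get_image("wrist"); save(p,name); w=cloud(p,s); np.save(name+".npy",w)
    print(np.round(s["tcp_pos"],1),np.round(s["tcp_rot"],3)); return s,p,w
if __name__=="__main__":
    s,p,w=look(sys.argv[1])
    for t in sys.argv[2:]:
        for m in optics.masks_of(p,t)[:2]:
            q=w[m["region"]]; q=q[~np.isnan(q[:,0])]
            if len(q)<6: continue
            rc=cv2.minAreaRect(q[:,:2].astype(np.float32))
            print(t,round(m["conf"],2),m["rect"],"med",np.median(q,0).round(1),"lo",np.percentile(q,2,axis=0).round(),"hi",np.percentile(q,98,axis=0).round(),"rect",np.round(rc[0],1),np.round(rc[1],1),round(rc[2],1))
E
python3 w.py w0 pull_hook hook_rest
```

```text
[ 503.2 -226.3  235.8] [3.137e+00 2.000e-03 2.873e+00]
pull_hook 0.82 [306.0, 147.2, 36.8, 229.4] med [ 521.2 -224.1   83. ] lo [ 451. -248.   73.] hi [ 645. -205.   85.] rect [ 553.5 -229.2] [ 24.9 214.5] 79.7
pull_hook 0.21 [281.1, 145.3, 81.9, 147.1] med [ 512.5 -220.8   10.1] lo [ 448. -263.    7.] hi [ 566. -182.   81.] rect [ 522.8 -224.3] [ 78.4 152.8] 79.7
hook_rest 0.71 [392.5, 325.8, 79.9, 145.4] med [ 766.2 -165.6   43.7] lo [ 664. -199.    2.] hi [ 789. -141.   81.] rect [ 678.4 -169.6] [394.8  75.8] 0.2
hook_rest 0.7 [280.9, 144.9, 84.1, 145.9] med [ 512.4 -220.    10.1] lo [ 448. -262.    8.] hi [ 565. -183.   81.] rect [ 522.  -224.6] [ 77.5 151.1] 79.4
```

View pics/w0.png

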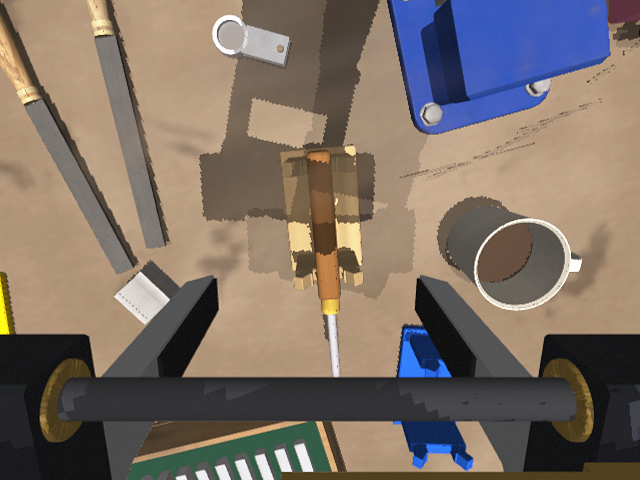

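```bash
cat > c.py <<'E'
from h import *
w=np.load("w0.npy"); im=cv2.imread("pics/w0.png").astype(int); b,g,r=im[...,0],im[...,1],im[...,2]
Z=w[...,2]; near=np.hypot(w[...,0]-545,w[...,1]+229)<125
m=near&(Z>74)&(Z<92); n,l=cv2.connectedComponents(m.astype(np.uint8))
k=np.argmax(np.bincount(l.ravel())[1:])+1; q=w[l==k]
d=np.linalg.svd(q[:,:2]-q[:,:2].mean(0),full_matrices=False)[2][0]; d*=np.sign(d[0]); n=np.array([-d[1],d[0]])
print(len(q),"yaw",np.arctan2(d[1],d[0]))
t=q[:,:2]@d; v=q[:,:2]@n
for lo in np.arange(t.min(),t.max(),15):
    s=(t>=lo)&(t<lo+15)
    if s.sum()>3: print(round(lo-t.min()),s.sum(),"v",np.percentile(v[s],[2,98]).round(1),"z",np.median(q[s,2]).round(1))
rc=cv2.minAreaRect(q[:,:2].astype(np.float32)); print(rc, "tail",t.min(),"c if +65:",d*(t.min()+65)+n*np.median(v))
# rest
q=w[near&(Z>5)&(Z<14)&(r>g+10)&(r>150)]; print("base",cv2.minAreaRect(q[:,:2].astype(np.float32)),np.median(q[:,2]))
E
python3 c.py
```

```text
4127 yaw -0.18549585491230866
0 454 v [-133.5 -114.7] z 83.0
15 451 v [-133.5 -114.5] z 83.3
30 431 v [-133.7 -114.7] z 83.3
45 417 v [-133.6 -114.3] z 83.4
60 403 v [-133.5 -114.5] z 83.3
75 388 v [-133.6 -114.6] z 83.3
90 377 v [-133.6 -114.7] z 83.3
105 363 v [-133.6 -114.5] z 83.4
120 273 v [-133.2 -114.6] z 82.6
135 186 v [-131.4 -116.8] z 78.8
150 100 v [-127.3 -120.7] z 75.3
165 93 v [-127.1 -120.8] z 75.2
180 100 v [-127.2 -120.8] z 75.4
195 88 v [-127.3 -121.1] z 75.3
((551.922607421875, -229.7648468017578), (19.994098663330078, 211.68020629882812), 79.3848876953125) tail 478.99049182009986 c if +65: [ 511.78078036 -222.24412739]
base ((509.9184875488281, -222.12069702148438), (74.92049407958984, 124.70011138916016), 79.6750259399414) 9.603569943826415
```

Call:
{"op": "send_rows", "data": {"series": [{"dx": -0.069, "dy": 0.062, "dz": 0.4, "ax": 0, "ay": 0, "az": -0.053, "fingers": 0}, {"dx": -0.069, "dy": 0.062, "dz": 0.9, "ax": 0, "ay": 0, "az": -0.053, "fingers": 0}, {"dx": -0.069, "dy": 0.062, "dz": 0.9, "ax": 0, "ay": 0, "az": -0.053, "fingers": 0}, {"dx": -0.069, "dy": 0.062, "dz": 0.9, "ax": 0, "ay": 0, "az": -0.053, "fingers": 0}]}}

```text
time_s: 3.8
tcp_pos: [512.4, -221.7, 149.1]
tcp_rot: [3.138, 0.006, 2.957]
force: [0.1, -0.3, 0.2]
finger_gap: 93.7
```

Call:
{"op": "send_rows", "data": {"series": [{"dx": 0.005, "dy": -0.005, "dz": 0.4, "ax": 0, "ay": 0, "az": 0, "fingers": 0}, {"dx": 0.005, "dy": -0.005, "dz": 0.8, "ax": 0, "ay": 0, "az": 0, "fingers": 0}, {"dx": 0.005, "dy": -0.005, "dz": 0.955, "ax": 0, "ay": 0, "az": 0, "fingers": 0}, {"dx": 0.005, "dy": -0.005, "dz": 0.955, "ax": 0, "ay": 0, "az": 0, "fingers": 0}]}}

```text
time_s: 4.3
tcp_pos: [513.0, -222.1, 54.7]
tcp_rot: [3.139, 0.007, 2.957]
force: [-0.4, 0.3, 0.4]
finger_gap: 94.0
```

Call:
{"op": "send_rows", "data": {"series": [{"dx": 0, "dy": 0, "dz": 0, "ax": 0, "ay": 0, "az": 0, "fingers": 1}, {"dx": 0, "dy": 0, "dz": 0, "ax": 0, "ay": 0, "az": 0, "fingers": 1}, {"dx": 0, "dy": 0, "dz": 0, "ax": 0, "ay": 0, "az": 0, "fingers": 1}, {"dx": 0, "dy": 0, "dz": 0, "ax": 0, "ay": 0, "az": 0, "fingers": 1}, {"dx": 0, "dy": 0, "dz": 0, "ax": 0, "ay": 0, "az": 0, "fingers": 1}], "squeeze": 60}}

```text
time_s: 4.92
tcp_pos: [513.0, -222.1, 54.8]
tcp_rot: [3.139, 0.007, 2.957]
force: [-0.1, -0.2, -0.0]
finger_gap: 47.4
```

Call:
{"op": "send_rows", "data": {"series": [{"dx": 0, "dy": 0, "dz": 0, "ax": 0, "ay": 0, "az": 0, "fingers": 1}, {"dx": 0, "dy": 0, "dz": 0, "ax": 0, "ay": 0, "az": 0, "fingers": 1}, {"dx": 0, "dy": 0, "dz": 0, "ax": 0, "ay": 0, "az": 0, "fingers": 1}, {"dx": 0, "dy": 0, "dz": 0, "ax": 0, "ay": 0, "az": 0, "fingers": 1}, {"dx": 0, "dy": 0, "dz": 0, "ax": 0, "ay": 0, "az": 0, "fingers": 1}]}}

```text
time_s: 5.55
tcp_pos: [513.0, -222.1, 54.7]
tcp_rot: [3.139, 0.007, 2.957]
force: [-1.1, 0.7, -0.5]
finger_gap: 19.8
```

Call:
{"op": "send_rows", "data": {"series": [{"dx": 0, "dy": 0, "dz": -0.05, "ax": 0, "ay": 0, "az": 0, "fingers": 1}, {"dx": 0, "dy": 0, "dz": -0.3, "ax": 0, "ay": 0, "az": 0, "fingers": 1}, {"dx": 0, "dy": 0, "dz": -0.6, "ax": 0, "ay": 0, "az": 0, "fingers": 1}, {"dx": 0, "dy": 0, "dz": -1, "ax": 0, "ay": 0, "az": 0, "fingers": 1}, {"dx": 0, "dy": 0, "dz": -1, "ax": 0, "ay": 0, "az": 0, "fingers": 1}]}}

```text
time_s: 6.18
tcp_pos: [513.3, -222.8, 157.7]
tcp_rot: [3.14, 0.012, 2.957]
force: [-0.3, 0.5, -1.1]
finger_gap: 19.7
```

```bash
python3 -c "
import numpy as np
for n in ['top0','scene0']:
    w=np.load(n+'.npy').reshape(-1,3); w=w[~np.isnan(w[:,0])]
    q=w[(w[:,2]>65)&(w[:,1]>-120)&(w[:,1]<330)&(w[:,0]>620)]
    for y in range(-120,330,50):
        s=q[(q[:,1]>=y)&(q[:,1]<y+50)]
        if len(s)>3: print(n,y,len(s),np.percentile(s[:,0],1).round(),s[:,2].max().round())
"
```

```text
top0 -120 1840 685.0 599.0
top0 -70 1596 1094.0 583.0
top0 -20 2465 812.0 558.0
top0 30 2448 810.0 542.0
top0 80 2334 810.0 529.0
top0 130 2279 827.0 514.0
top0 180 2181 843.0 502.0
top0 230 2096 851.0 489.0
top0 280 1446 854.0 473.0
scene0 -120 1438 688.0 765.0
scene0 -70 2637 1098.0 768.0
scene0 -20 2317 813.0 771.0
scene0 30 2592 810.0 774.0
scene0 80 2876 810.0 777.0
scene0 130 3396 815.0 780.0
scene0 180 3797 850.0 784.0
scene0 230 4099 853.0 787.0
scene0 280 6842 856.0 790.0
```

Call:
{"op": "send_rows", "data": {"series": [{"dx": 0.05, "dy": 0.4, "dz": -0.1, "ax": 0, "ay": 0, "az": 0, "fingers": 1}, {"dx": 0.08, "dy": 0.85, "dz": -0.2, "ax": 0, "ay": 0, "az": 0, "fingers": 1}]}}

```text
time_s: 6.42
tcp_pos: [520.2, -137.0, 177.0]
tcp_rot: [3.14, 0.01, 2.956]
force: [0.3, 0.6, -1.5]
finger_gap: 19.6
```

Call:
{"op": "send_rows", "data": {"series": [{"dx": 0.04, "dy": 0.42, "dz": -0.1, "ax": 0, "ay": 0, "az": 0, "fingers": 1}, {"dx": 0.07, "dy": 0.84, "dz": -0.1, "ax": 0, "ay": 0, "az": 0, "fingers": 1}]}}

```text
time_s: 6.68
tcp_pos: [528.5, -51.8, 186.6]
tcp_rot: [3.14, 0.01, 2.956]
force: [0.6, 0.1, -1.2]
finger_gap: 19.6
```

Call:
{"op": "send_rows", "data": {"series": [{"dx": 0.04, "dy": 0.42, "dz": 0, "ax": 0, "ay": 0, "az": 0, "fingers": 1}, {"dx": 0.07, "dy": 0.84, "dz": 0, "ax": 0, "ay": 0, "az": 0, "fingers": 1}]}}

```text
time_s: 6.92
tcp_pos: [536.7, 33.5, 185.5]
tcp_rot: [3.14, 0.008, 2.955]
force: [-0.0, -0.6, -1.5]
finger_gap: 19.6
```

Call:
{"op": "send_rows", "data": {"series": [{"dx": 0.04, "dy": 0.42, "dz": 0, "ax": 0, "ay": 0, "az": 0, "fingers": 1}, {"dx": 0.07, "dy": 0.84, "dz": 0, "ax": 0, "ay": 0, "az": 0, "fingers": 1}]}}

```text
time_s: 7.18
tcp_pos: [544.8, 118.7, 184.2]
tcp_rot: [3.141, 0.007, 2.956]
force: [0.3, -0.2, -0.9]
finger_gap: 19.6
```

Call:
{"op": "send_rows", "data": {"series": [{"dx": 0.04, "dy": 0.42, "dz": 0, "ax": 0, "ay": 0, "az": -0.06, "fingers": 1}, {"dx": 0.07, "dy": 0.84, "dz": 0, "ax": 0, "ay": 0, "az": -0.06, "fingers": 1}, {"dx": 0.07, "dy": 0.84, "dz": 0, "ax": 0, "ay": 0, "az": -0.06, "fingers": 1}, {"dx": 0.07, "dy": 0.84, "dz": 0, "ax": 0, "ay": 0, "az": -0.06, "fingers": 1}]}}

```text
time_s: 7.68
tcp_pos: [553.2, 202.0, 183.2]
tcp_rot: [-3.141, 0.005, 3.05]
force: [0.0, -0.4, -1.6]
finger_gap: 19.4
```

```bash
python3 w.py w1 pull_hook bin runway end_stop
```

```text
[553.2 202.  183.2] [-3.141  0.005  3.05 ]
pull_hook 0.75 [292.0, 143.1, 52.5, 328.5] med [535.2 202.1 211.7] lo [488. 189. 203.] hi [628. 214. 213.] rect [661.3 190.5] [ 47.6 350.6] 84.4
pull_hook 0.54 [3.3, 236.8, 84.3, 118.1] med [584.3 -31.6  49.5] lo [550. -80.   6.] hi [622.  -4.  88.] rect [593.9 -40. ] [81.4 81.5] 77.5
bin 0.67 [274.8, 348.8, 86.3, 111.3] med [769.2 198.7  40.3] lo [576. 144.   7.] hi [776. 218. 209.] rect [668.8 182.2] [ 77.3 219. ] 88.8
runway 0.58 [215.7, 183.1, 193.5, 148.6] med [581.3 170.6   4. ] lo [527. 114.   2.] hi [660. 274.  21.] rect [600.  193.1] [173.8 145.9] 86.1
end_stop 0.91 [278.5, 189.1, 13.4, 36.3] med [534.9 177.9  55.2] lo [526. 173.  15.] hi [549. 182.  57.] rect [537.8 177.3] [ 8.9 23.8] 83.6
end_stop 0.84 [462.5, 74.7, 91.7, 118.5] med [511.4 358.9  45.1] lo [459. 334.   6.] hi [540. 381.  57.] rect [502.4 363.8] [98.7 62.8] 2.3
```

View pics/w1.png

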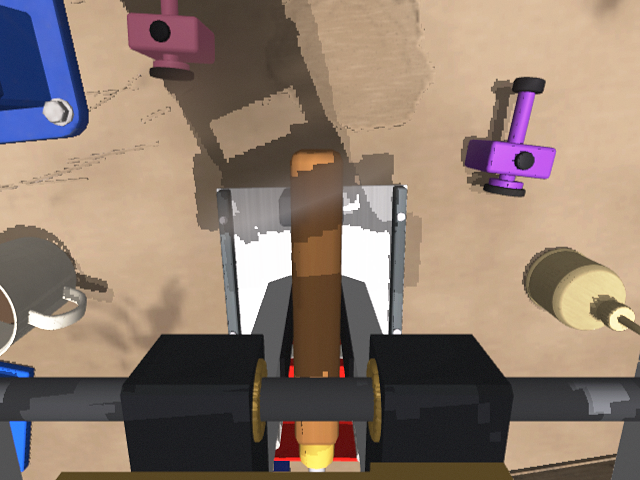

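```bash
cat > d.py <<'E'
from h import *
w=np.load("w1.npy"); im=cv2.imread("pics/w1.png").astype(int)
X,Y,Z=[w[...,i] for i in range(3)]
def line(q):
    for _ in range(5):
        a=np.polyfit(q[:,0],q[:,1],1); e=np.abs(q[:,1]-np.polyval(a,q[:,0])); q=q[e<max(2.5*np.median(e),1)]
    return a,len(q),q[:,0].min(),q[:,0].max()
for nm,lo,hi in [("R",90,140),("L",240,300)]:
    q=w[(X>525)&(X<640)&(Y>lo)&(Y<hi)&(Z>16)&(Z<24)]; a,n,x0,x1=line(q); print("rail",nm,"slope",a[0].round(4),"y@600",np.polyval(a,600).round(1),n,x0,x1, np.median(q[:,2]))
hd=w[(Z>200)&(Z<222)&(X<625)&(im[...,2]>im[...,0]*1.4)]; d=np.polyfit(hd[:,0],hd[:,1],1); print("handle slope",d,"z slope",np.polyfit(hd[:,0],hd[:,2],1), hd[:,0].min())
q=w[(X>490)&(X<600)&(Y>165)&(Y<225)&(Z>25)&(Z<75)]; print("stop",len(q), np.percentile(q,[1,99],axis=0).round(1))
for n in ["scene","top"]:
    w=np.load(n+"0.npy"); im=cv2.imread("pics/"+n+"0.png").astype(int); X,Y,Z=[w[...,i] for i in range(3)]
    b,g,r=im[...,0],im[...,1],im[...,2]
    c,s_=np.cos(-.07),np.sin(-.07)
    U=(X-657)*c+(Y-195)*s_; V=-(X-657)*s_+(Y-195)*c
    red=(r>2*g)&(r>60)&(abs(U-65)<80)&(abs(V)<90)
    for zl in (15,25,35,45,52):
        m=red&(Z>zl)&(Z<zl+10)
        print(n,zl,m.sum(),"U",np.percentile(U[m],[2,10,25,50,75,90,98]).round(),"V",np.percentile(V[m],[2,98]).round())
    st=(abs(V)<32)&(U<-20)&(U>-170)&(Z>25)
    for zl in (30,40,50,58): 
        m=st&(Z>zl)&(Z<zl+10)
        print(n,"stop",zl,m.sum(),np.percentile(U[m],[1,10,25,50,75,90,99]).round(),np.percentile(V[m],[2,98]).round())
    m=(np.minimum(np.minimum(r,g),b)>185)&(abs(V)<90)&(abs(U)<150)&(Z<14); print("plate U",np.percentile(U[m],[1,99]),"V",np.percentile(V[m],[1,99]),np.median(Z[m]))
E
python3 d.py
python3 - <<'E'
from h import *
p=optics.get_image("scene"); save(p,"scene1"); np.save("scene1.npy",cloud(p))
p=optics.get_image("top"); save(p,"top1"); np.save("top1.npy",cloud(p))
a=cv2.imread("pics/scene1.png")[200:350,200:400]; b=cv2.imread("pics/top1.png")[150:275,200:330]
cv2.imwrite("pics/m1.png",np.hstack([cv2.resize(a,(400,300),interpolation=2),cv2.resize(b,(312,300),interpolation=2)]))
E
```

```text
rail R slope -0.073 y@600 117.2 1434 525.038516309691 639.9852294999043 19.5650700609675
rail L slope -0.0723 y@600 269.5 1351 533.1321720365339 639.8996435426641 19.378271712382286
handle slope [-9.32441724e-02  2.52644211e+02] z slope [-8.07041822e-03  2.15837429e+02] 486.2967318643444
stop 416 [[526.  172.8  27.2]
 [549.5 222.9  56.9]]
scene 15 129 U [ 17.  19.  47.  67.  75.  95. 112.] V [-72.  62.]
scene 25 185 U [ 17.  26.  46.  70.  83. 101. 113.] V [-72.  63.]
scene 35 223 U [ 17.  28.  46.  72.  85. 106. 114.] V [-71.  64.]
scene 45 279 U [ 16.  20.  41.  72.  90. 112. 115.] V [-72.  63.]
scene 52 224 U [ 16.  18.  25.  70. 111. 114. 116.] V [-71.  64.]
scene stop 30 57 [-159. -152. -130. -117.  -95.  -79.  -74.] [-7. 21.]
scene stop 40 125 [-160. -153. -140. -123.  -92.  -80.  -74.] [-18.  20.]
scene stop 50 99 [-158. -131. -127. -119. -109.  -77.  -72.] [-29.  21.]
scene stop 58 55 [-130. -127. -124. -119. -113. -110.  -94.] [-28.  17.]
plate U [-127.8031849   132.47313248] V [-76.45271129  81.32191991] 6.871057845971491
top 15 127 U [ 15.  19.  52.  74.  95. 113. 117.] V [-73.  69.]
top 25 105 U [ 16.  19.  73.  77. 113. 115. 117.] V [-72.  55.]
top 35 117 U [ 16.  18.  72.  78. 111. 114. 118.] V [-66.  56.]
top 45 175 U [ 15.  17.  21.  66. 109. 114. 116.] V [-72.  59.]
top 52 91 U [ 14.  16.  20.  61. 111. 114. 116.] V [-73.  58.]
top stop 30 32 [-159. -150. -136. -130.  -93.  -84.  -77.] [-29.  14.]
top stop 40 85 [-160. -157. -146. -127.  -88.  -78.  -72.] [-31.  12.]
top stop 50 95 [-157. -130. -126. -119. -109.  -79.  -74.] [-29.  15.]
top stop 58 32 [-133. -131. -126. -121. -118. -113.  -82.] [-28.  10.]
plate U [-128.78764116   35.04711984] V [-73.91291825  61.69151602] 3.24669207420819
```

View pics/m1.png

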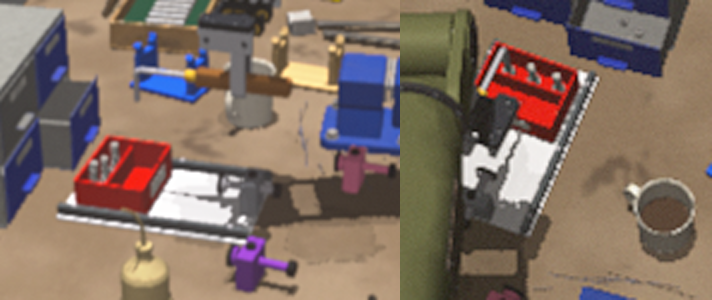

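```bash
python3 -c "
import numpy as np
w=np.load('w1.npy'); print(w[152:170:3,514:536:3,2].round(0)); print(w[20:44:4,150:172:4,2].round(0))"
```

```text
[[51. 52. 51. 54. 55. 51. 52. 52.]
 [50. 54. 56. 57. 57. 57. 57. 51.]
 [51. 55. 57. 56. 58. 58. 56. 50.]
 [51. 56. 56. 57. 58. 57. 58. 51.]
 [51. 55. 58. 57. 58. 58. 56. 51.]
 [52. 54. 56. 57. 57. 59. 51. 53.]]
[[52. 51. 58. 51. 51. 53.]
 [52. 58. 58. 58. 55. 52.]
 [57. 58. 58. 56. 57. 53.]
 [59. 59. 58. 59. 57. 56.]
 [51. 58. 58. 57. 57. 52.]
 [52. 53. 57. 57. 55. 51.]]
```

Call:
{"op": "send_rows", "data": {"series": [{"dx": 0.02, "dy": -0.047, "dz": 0.2, "ax": 0, "ay": 0, "az": -0.012, "fingers": 1}, {"dx": 0.02, "dy": -0.047, "dz": 0.55, "ax": 0, "ay": 0, "az": -0.012, "fingers": 1}, {"dx": 0.02, "dy": -0.047, "dz": 0.55, "ax": 0, "ay": 0, "az": -0.012, "fingers": 1}, {"dx": 0.02, "dy": -0.047, "dz": 0.55, "ax": 0, "ay": 0, "az": -0.012, "fingers": 1}]}}

```text
time_s: 8.52
tcp_pos: [552.1, 197.6, 130.7]
tcp_rot: [3.141, 0.008, 3.068]
force: [0.5, -0.4, -1.3]
finger_gap: 19.5
```

```bash
python3 - <<'E'
from h import *
p=optics.get_image("scene"); save(p,"scene2"); w=cloud(p); np.save("scene2.npy",w)
U=(w[...,0]-657)*.9974-(w[...,1]-189.2)*.0725; V=(w[...,0]-657)*.0725+(w[...,1]-189.2)*.9974; Z=w[...,2]
m=(U>-20)&(U<75)&(abs(V)<40)&(Z>66)
print(m.sum()); 
v,u=np.nonzero(m); print(np.c_[u,v,U[m].round(),V[m].round(),Z[m].round()][::3].astype(int).tolist())
a=cv2.imread("pics/scene2.png")[215:335,215:375]
cv2.imwrite("pics/s2.png",cv2.resize(a,(720,540),interpolation=2))
E
```

```text
103
[[269, 251, 41, 2, 154], [272, 251, 31, 3, 156], [275, 251, 24, 1, 156], [278, 251, 15, 1, 157], [269, 252, 42, -1, 149], [272, 252, 31, 6, 154], [275, 252, 23, 3, 153], [278, 252, 16, 0, 153], [281, 252, 7, -1, 154], [284, 252, -1, -3, 153], [288, 252, -13, -1, 156], [270, 253, 39, -1, 147], [274, 253, 27, 1, 149], [277, 253, 18, 0, 150], [280, 253, 9, 1, 151], [283, 253, 1, 2, 153], [286, 253, -7, 0, 153], [289, 253, -16, 0, 154], [269, 254, 42, -1, 143], [282, 254, 4, 2, 149], [285, 254, -7, 9, 154], [288, 254, -12, -2, 149], [268, 255, 44, 2, 141], [289, 255, -17, 3, 150], [269, 256, 39, 8, 141], [269, 257, 44, -4, 131], [269, 258, 42, 2, 132], [269, 259, 42, 0, 128], [269, 260, 40, 7, 129], [270, 261, 40, 0, 121], [269, 263, 42, 3, 117], [270, 264, 40, -1, 112], [270, 265, 42, -5, 106], [270, 266, 40, 0, 106], [270, 267, 41, -2, 101]]
```

View pics/s2.png

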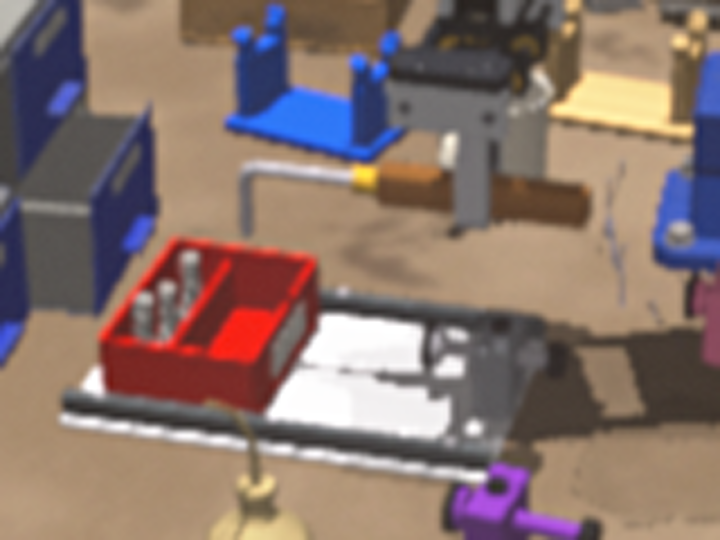

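Call:
{"op": "send_rows", "data": {"series": [{"dx": 0, "dy": 0, "dz": 0.3, "ax": 0, "ay": 0, "az": 0, "fingers": 1}, {"dx": 0, "dy": 0, "dz": 0.6, "ax": 0, "ay": 0, "az": 0, "fingers": 1}, {"dx": 0, "dy": 0, "dz": 0.72, "ax": 0, "ay": 0, "az": 0, "fingers": 1}, {"dx": 0, "dy": 0, "dz": 0.72, "ax": 0, "ay": 0, "az": 0, "fingers": 1}]}}

```text
time_s: 9.07
tcp_pos: [553.1, 197.7, 59.4]
tcp_rot: [3.141, 0.009, 3.068]
force: [0.6, -0.5, -2.4]
finger_gap: 19.8
```

Call:
{"op": "send_rows", "data": {"series": [{"dx": 0.05, "dy": 0, "dz": 0, "ax": 0, "ay": 0, "az": 0, "fingers": 1}, {"dx": 0.1, "dy": 0, "dz": 0, "ax": 0, "ay": 0, "az": 0, "fingers": 1}, {"dx": 0.13, "dy": 0, "dz": 0, "ax": 0, "ay": 0, "az": 0, "fingers": 1}, {"dx": 0.13, "dy": 0, "dz": 0, "ax": 0, "ay": 0, "az": 0, "fingers": 1}]}}

```text
time_s: 9.57
tcp_pos: [540.0, 198.8, 59.7]
tcp_rot: [3.141, 0.009, 3.068]
force: [-0.8, 0.8, -1.1]
finger_gap: 19.7
```

Call:
{"op": "send_rows", "data": {"series": [{"dx": 0.04, "dy": 0, "dz": 0, "ax": 0, "ay": 0, "az": 0, "fingers": 1}, {"dx": 0.08, "dy": 0, "dz": 0, "ax": 0, "ay": 0, "az": 0, "fingers": 1}, {"dx": 0.12, "dy": 0, "dz": 0, "ax": 0, "ay": 0, "az": 0, "fingers": 1}, {"dx": 0.16, "dy": 0, "dz": 0, "ax": 0, "ay": 0, "az": 0, "fingers": 1}, {"dx": 0.2, "dy": 0, "dz": 0, "ax": 0, "ay": 0, "az": 0, "fingers": 1}]}}

```text
time_s: 10.2
tcp_pos: [519.9, 200.3, 59.5]
tcp_rot: [3.141, 0.01, 3.068]
force: [2.6, 0.1, -2.0]
finger_gap: 19.6
```

Call:
{"op": "send_rows", "data": {"series": [{"dx": 0.04, "dy": 0, "dz": 0, "ax": 0, "ay": 0, "az": 0, "fingers": 1}, {"dx": 0.08, "dy": 0, "dz": 0, "ax": 0, "ay": 0, "az": 0, "fingers": 1}, {"dx": 0.12, "dy": 0, "dz": 0, "ax": 0, "ay": 0, "az": 0, "fingers": 1}, {"dx": 0.16, "dy": 0, "dz": 0, "ax": 0, "ay": 0, "az": 0, "fingers": 1}, {"dx": 0.2, "dy": 0, "dz": 0, "ax": 0, "ay": 0, "az": 0, "fingers": 1}]}}

```text
time_s: 10.82
tcp_pos: [499.7, 201.8, 59.4]
tcp_rot: [3.141, 0.01, 3.068]
force: [2.8, -1.5, -1.7]
finger_gap: 19.5
```

```bash
cat > e.py <<'E'
import sys
from h import *
p=optics.get_image("scene"); save(p,sys.argv[1]); w=cloud(p); im=p["frame"].astype(int)
U=(w[...,0]-657)*.9974-(w[...,1]-189.2)*.0725; V=(w[...,0]-657)*.0725+(w[...,1]-189.2)*.9974; Z=w[...,2]
r,g,b=im[...,0],im[...,1],im[...,2]
red=(r>2*g)&(r>60)&(abs(V)<90)&(abs(U)<135)&(Z>15)&(Z<65)
print("bin U",np.percentile(U[red],[2,5,95,98]).round(1),"V",np.percentile(V[red],[2,98]).round(1))
m=(abs(V)<15)&(Z>54)&(Z<110)&(U<75); 
for lo in range(-200,60,20):
    k=m&(U>=lo)&(U<lo+20)
    if k.sum()>2: print(lo,k.sum(),"V",np.median(V[k]).round(1),"z",np.percentile(Z[k],[10,50,90]).round(1))
print(state()["tcp_pos"],state()["force"],state()["wrist_torque"])
E
python3 e.py scene3
```

```text
bin U [-19.2 -17.3  78.   79.4] V [-65.1  69.7]
-200 78 V 7.1 z [72.9 85.1 92.4]
-180 62 V 6.0 z [70.3 87.8 95.5]
-160 23 V 8.9 z [65.8 82.2 93. ]
-140 96 V 6.1 z [58.3 81.4 92.1]
-120 89 V 6.6 z [60.1 82.2 92.8]
-100 44 V 6.0 z [75.9 83.9 89.3]
-80 26 V 1.5 z [57.4 79.9 84.9]
-60 20 V 1.4 z [78.9 81.3 86. ]
-40 18 V 1.9 z [80.1 82.3 84.7]
-20 41 V 0.5 z [55.5 65.4 78.8]
40 4 V 2.0 z [54.9 56.7 59.9]
[499.31487034 201.82210148  59.32755781] [ 0.59654376  0.23504683 -1.99875546] [ 0.03823836 -0.31102736 -0.00146675]
```

Call:
{"op": "send_rows", "data": {"series": [{"dx": 0.04, "dy": 0, "dz": 0, "ax": 0, "ay": 0, "az": 0, "fingers": 1}, {"dx": 0.08, "dy": 0, "dz": 0, "ax": 0, "ay": 0, "az": 0, "fingers": 1}, {"dx": 0.12, "dy": 0, "dz": 0, "ax": 0, "ay": 0, "az": 0, "fingers": 1}, {"dx": 0.16, "dy": 0, "dz": 0, "ax": 0, "ay": 0, "az": 0, "fingers": 1}, {"dx": 0.2, "dy": 0, "dz": 0, "ax": 0, "ay": 0, "az": 0, "fingers": 1}]}}

```text
time_s: 11.5
tcp_pos: [479.2, 203.3, 59.2]
tcp_rot: [3.141, 0.01, 3.068]
force: [2.5, -0.2, -1.4]
finger_gap: 19.5
```

Call:
{"op": "send_rows", "data": {"series": [{"dx": 0.04, "dy": 0, "dz": 0, "ax": 0, "ay": 0, "az": 0, "fingers": 1}, {"dx": 0.08, "dy": 0, "dz": 0, "ax": 0, "ay": 0, "az": 0, "fingers": 1}, {"dx": 0.12, "dy": 0, "dz": 0, "ax": 0, "ay": 0, "az": 0, "fingers": 1}, {"dx": 0.16, "dy": 0, "dz": 0, "ax": 0, "ay": 0, "az": 0, "fingers": 1}, {"dx": 0.2, "dy": 0, "dz": 0, "ax": 0, "ay": 0, "az": 0, "fingers": 1}]}}

```text
time_s: 12.12
tcp_pos: [459.0, 204.8, 59.0]
tcp_rot: [3.141, 0.01, 3.068]
force: [3.2, -0.5, -0.7]
finger_gap: 19.8
```

Call:
{"op": "send_rows", "data": {"series": [{"dx": 0.02, "dy": 0, "dz": 0, "ax": 0, "ay": 0, "az": 0, "fingers": 1}, {"dx": 0.04, "dy": 0, "dz": 0, "ax": 0, "ay": 0, "az": 0, "fingers": 1}, {"dx": 0.06, "dy": 0, "dz": 0, "ax": 0, "ay": 0, "az": 0, "fingers": 1}, {"dx": 0.08, "dy": 0, "dz": 0, "ax": 0, "ay": 0, "az": 0, "fingers": 1}]}}

```text
time_s: 12.62
tcp_pos: [451.0, 205.4, 59.0]
tcp_rot: [3.141, 0.01, 3.068]
force: [4.5, 0.3, -1.2]
finger_gap: 19.8
```

```bash
python3 e.py scene4
```

```text
bin U [-67.1 -65.6  29.5  30.8] V [-66.6  70.1]
-200 53 V 7.5 z [72.9 85.4 91.6]
-180 74 V 7.0 z [73.2 85.2 93. ]
-160 61 V 6.1 z [74.7 84.5 92.9]
-140 59 V 2.5 z [57.  76.3 86.6]
-120 42 V 1.2 z [57.8 64.7 83.8]
-100 21 V 1.2 z [78.7 81.7 84.4]
-80 49 V 2.5 z [55.7 70.1 82.3]
-60 9 V 1.0 z [56.2 62.5 73.2]
0 14 V 1.0 z [55.1 57.8 60.3]
20 9 V -3.4 z [54.6 57.1 58.2]
[450.74698394 205.42090587  58.95061545] [ 3.21334842 -0.06650173 -0.37974633] [ 0.00395075 -0.67994999  0.00782615]
```

Call:
{"op": "send_rows", "data": {"series": [{"dx": 0.01, "dy": 0, "dz": 0, "ax": 0, "ay": 0, "az": 0, "fingers": 1}, {"dx": 0.02, "dy": 0, "dz": 0, "ax": 0, "ay": 0, "az": 0, "fingers": 1}]}}

```text
time_s: 12.92
tcp_pos: [448.8, 205.6, 59.0]
tcp_rot: [3.141, 0.01, 3.068]
force: [3.9, -1.3, -2.0]
finger_gap: 19.5
```

Call:
{"op": "send_rows", "data": {"series": [{"dx": 0.01, "dy": 0, "dz": 0, "ax": 0, "ay": 0, "az": 0, "fingers": 1}, {"dx": 0.02, "dy": 0, "dz": 0, "ax": 0, "ay": 0, "az": 0, "fingers": 1}]}}

```text
time_s: 13.18
tcp_pos: [446.7, 205.7, 58.9]
tcp_rot: [3.141, 0.01, 3.068]
force: [3.7, 0.7, -1.2]
finger_gap: 19.8
```

Call:
{"op": "send_rows", "data": {"series": [{"dx": 0.01, "dy": 0, "dz": 0, "ax": 0, "ay": 0, "az": 0, "fingers": 1}, {"dx": 0.02, "dy": 0, "dz": 0, "ax": 0, "ay": 0, "az": 0, "fingers": 1}]}}

```text
time_s: 13.42
tcp_pos: [444.9, 205.9, 59.0]
tcp_rot: [3.14, 0.01, 3.068]
force: [6.5, -0.3, -2.3]
finger_gap: 19.6
```

Call:
{"op": "send_rows", "data": {"series": [{"dx": 0.01, "dy": 0, "dz": 0, "ax": 0, "ay": 0, "az": 0, "fingers": 1}, {"dx": 0.02, "dy": 0, "dz": 0, "ax": 0, "ay": 0, "az": 0, "fingers": 1}]}}

```text
time_s: 13.68
tcp_pos: [443.3, 206.0, 59.1]
tcp_rot: [3.14, 0.011, 3.068]
force: [8.1, -0.0, -2.2]
finger_gap: 19.4
```

Call:
{"op": "send_rows", "data": {"series": [{"dx": 0.01, "dy": 0, "dz": 0, "ax": 0, "ay": 0, "az": 0, "fingers": 1}, {"dx": 0.018, "dy": 0, "dz": 0, "ax": 0, "ay": 0, "az": 0, "fingers": 1}, {"dx": 0.018, "dy": 0, "dz": 0, "ax": 0, "ay": 0, "az": 0, "fingers": 1}]}}

```text
time_s: 14.05
tcp_pos: [442.0, 206.1, 59.1]
tcp_rot: [3.14, 0.013, 3.068]
force: [7.8, -0.2, -3.9]
finger_gap: 19.9
```

```bash
python3 e.py scene5
```

```text
bin U [-76.6 -75.8  19.9  21.2] V [-64.3  70.9]
-200 75 V 7.3 z [73.4 85.5 93.2]
-180 74 V 6.6 z [73.7 85.5 92.1]
-160 51 V 5.0 z [73.2 84.4 89.1]
-140 50 V 1.5 z [57.2 64.4 83.5]
-120 44 V 3.2 z [57.8 73.8 84.8]
-100 26 V 1.4 z [56.9 80.8 85.3]
-80 46 V 0.5 z [56.2 63.5 81.1]
-20 5 V 6.0 z [54.6 57.  60.2]
0 9 V 4.5 z [55.3 57.5 59.9]
20 8 V 1.6 z [54.8 55.9 58.8]
[442.06290206 206.13784527  59.13537217] [ 8.41027275 -0.54288757 -3.84549324] [-0.00816054 -1.50206565 -0.01928445]
```

Call:
{"op": "send_rows", "data": {"series": [{"dx": 0.008, "dy": 0, "dz": 0, "ax": 0, "ay": 0, "az": 0, "fingers": 1}, {"dx": 0.016, "dy": 0, "dz": 0, "ax": 0, "ay": 0, "az": 0, "fingers": 1}]}}

```text
time_s: 14.35
tcp_pos: [441.2, 206.2, 59.1]
tcp_rot: [3.14, 0.014, 3.068]
force: [11.4, -1.2, -5.2]
finger_gap: 19.6
```

```bash
python3 e.py scene6|grep -v "^[-0-9]"
```

```text
bin U [-77.3 -76.5  19.3  20.6] V [-64.2  70.7]
[441.15617972 206.23275227  59.16334051] [10.62819467 -0.63730255 -5.60486541] [-0.06071985 -1.73436177 -0.03205092]
```

Call:
{"op": "send_rows", "data": {"series": [{"dx": 0.008, "dy": 0, "dz": 0, "ax": 0, "ay": 0, "az": 0, "fingers": 1}, {"dx": 0.015, "dy": 0, "dz": 0, "ax": 0, "ay": 0, "az": 0, "fingers": 1}, {"dx": 0.015, "dy": 0, "dz": 0, "ax": 0, "ay": 0, "az": 0, "fingers": 1}, {"dx": 0.015, "dy": 0, "dz": 0, "ax": 0, "ay": 0, "az": 0, "fingers": 1}, {"dx": 0.015, "dy": 0, "dz": 0, "ax": 0, "ay": 0, "az": 0, "fingers": 1}]}}

```text
time_s: 15.02
tcp_pos: [440.4, 206.3, 59.2]
tcp_rot: [3.139, 0.016, 3.068]
force: [10.9, -0.9, -6.0]
finger_gap: 19.8
```

```bash
python3 e.py scene7|grep -v "^[-0-9]"
```

```text
bin U [-78.2 -77.4  18.2  19.2] V [-64.7  71.1]
[440.42629594 206.28958624  59.17624186] [11.12866504 -0.68745091 -5.66119787] [-0.07492439 -1.87139847  0.04325674]
```

Call:
{"op": "send_rows", "data": {"series": [{"dx": 0.012, "dy": 0, "dz": 0, "ax": 0, "ay": 0, "az": 0, "fingers": 1}, {"dx": 0.012, "dy": 0, "dz": 0, "ax": 0, "ay": 0, "az": 0, "fingers": 1}, {"dx": 0.012, "dy": 0, "dz": 0, "ax": 0, "ay": 0, "az": 0, "fingers": 1}, {"dx": 0.012, "dy": 0, "dz": 0, "ax": 0, "ay": 0, "az": 0, "fingers": 1}, {"dx": 0.012, "dy": 0, "dz": 0, "ax": 0, "ay": 0, "az": 0, "fingers": 1}]}}

```text
time_s: 15.7
tcp_pos: [440.0, 206.3, 59.1]
tcp_rot: [3.139, 0.018, 3.068]
force: [12.2, -1.3, -7.0]
finger_gap: 19.3
```

Call:
{"op": "send_rows", "data": {"series": [{"dx": -0.015, "dy": 0, "dz": 0, "ax": 0, "ay": 0, "az": 0, "fingers": 1}, {"dx": -0.03, "dy": 0, "dz": 0, "ax": 0, "ay": 0, "az": 0, "fingers": 1}, {"dx": -0.045, "dy": 0, "dz": 0, "ax": 0, "ay": 0, "az": 0, "fingers": 1}, {"dx": -0.06, "dy": 0, "dz": 0, "ax": 0, "ay": 0, "az": 0, "fingers": 1}, {"dx": -0.075, "dy": 0, "dz": 0, "ax": 0, "ay": 0, "az": 0, "fingers": 1}]}}

```text
time_s: 16.32
tcp_pos: [447.2, 205.7, 59.1]
tcp_rot: [3.139, 0.017, 3.068]
force: [-0.5, 0.5, -2.4]
finger_gap: 19.3
```

Call:
{"op": "send_rows", "data": {"series": [{"dx": -0.04, "dy": 0, "dz": 0, "ax": 0, "ay": 0, "az": 0, "fingers": 1}, {"dx": -0.08, "dy": 0, "dz": 0, "ax": 0, "ay": 0, "az": 0, "fingers": 1}, {"dx": -0.12, "dy": 0, "dz": 0, "ax": 0, "ay": 0, "az": 0, "fingers": 1}, {"dx": -0.12, "dy": 0, "dz": 0, "ax": 0, "ay": 0, "az": 0, "fingers": 1}]}}

```text
time_s: 16.82
tcp_pos: [459.4, 204.8, 59.3]
tcp_rot: [3.139, 0.017, 3.067]
force: [-0.5, -0.2, -1.2]
finger_gap: 19.6
```

```bash
python3 e.py scene8
```

```text
bin U [-73.5 -72.7  22.6  24.3] V [-64.5  71. ]
-200 27 V 9.1 z [70.3 84.  93.3]
-180 72 V 6.9 z [74. 85. 93.]
-160 74 V 6.2 z [72.7 85.4 92.9]
-140 77 V 4.7 z [57.2 77.2 89.3]
-120 42 V 2.3 z [58.6 67.7 84.2]
-100 26 V 0.8 z [57.7 82.3 84.2]
-80 33 V 1.3 z [56.3 79.8 84.9]
-60 29 V 1.3 z [59.  71.6 81.3]
0 13 V 3.8 z [55.  58.1 61.9]
20 9 V -3.7 z [55.5 56.4 58.9]
[459.20032847 204.74819096  59.2257597 ] [ 0.5730148   0.57488182 -1.49361013] [ 0.02939857  0.05860577 -0.01396717]
```

Call:
{"op": "send_rows", "data": {"series": [{"dx": 0, "dy": 0, "dz": -0.2, "ax": 0, "ay": 0, "az": 0, "fingers": 1}, {"dx": 0, "dy": 0, "dz": -0.6, "ax": 0, "ay": 0, "az": 0, "fingers": 1}, {"dx": 0, "dy": 0, "dz": -1, "ax": 0, "ay": 0, "az": 0, "fingers": 1}, {"dx": 0, "dy": 0, "dz": -1, "ax": 0, "ay": 0, "az": 0, "fingers": 1}]}}

```text
time_s: 17.38
tcp_pos: [458.5, 205.1, 161.9]
tcp_rot: [3.137, 0.021, 3.068]
force: [0.3, -0.4, -1.7]
finger_gap: 19.5
```

```bash
cat > f.py <<'E'
from h import *
import sys
s=state(); p=optics.get_image("wrist"); save(p,sys.argv[1]); w=cloud(p,s); im=p["frame"].astype(int)
z0=s["tcp_pos"][2]+31-2
m=(abs(w[...,2]-z0)<12)&(im[...,0]>im[...,2]*1.4)&(np.hypot(w[...,0]-s["tcp_pos"][0],w[...,1]-s["tcp_pos"][1])<75)
q=w[m]; q=q[(q[:,2]>np.median(q[:,2])-3)]; y=np.pi-s["tcp_rot"][2]; 
d=np.array([np.cos(y),-np.sin(y)])
t=(q[:,:2]-s["tcp_pos"][:2])@d; v=(q[:,:2]-s["tcp_pos"][:2])@np.array([-d[1],d[0]])
print(s["tcp_pos"],s["tcp_rot"]); print("t",np.percentile(t,[.5,99.5]),"v(t)",np.polyfit(t,v,1),"z(t)-tcp",np.polyfit(t,q[:,2]-s["tcp_pos"][2],1))
E
python3 f.py w2; python3 e.py scene9 | head -1; python3 - <<'E'
import cv2,numpy as np
a=cv2.imread("pics/scene9.png")[225:335,225:375]
cv2.imwrite("pics/s9.png",cv2.resize(a,(750,550),interpolation=2))
E
```

```text
[458.50491158 205.12154147 161.86349462] [3.13722138 0.02142232 3.06763749]
t [-65.89199711  73.00401194] v(t) [-4.14342012e-04 -1.19173126e+00] z(t)-tcp [8.53919889e-03 2.82887543e+01]
bin U [-73.6 -72.8  22.7  23.9] V [-65.1  71.1]
```

View pics/s9.png

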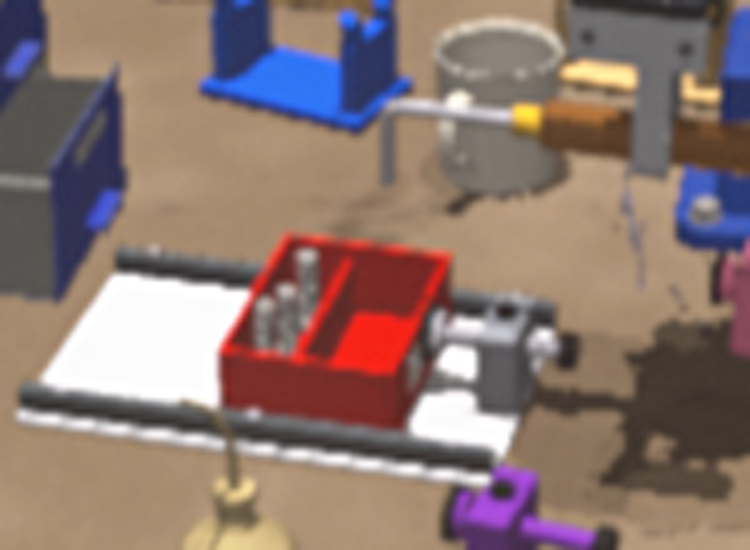

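Call:
{"op": "send_rows", "data": {"series": [{"dx": -0.09, "dy": -0.4, "dz": -0.1, "ax": 0, "ay": 0.007, "az": 0, "fingers": 1}, {"dx": -0.17, "dy": -0.845, "dz": -0.2, "ax": 0, "ay": 0.007, "az": 0, "fingers": 1}]}}

```text
time_s: 17.73
tcp_pos: [466.9, 118.2, 177.2]
tcp_rot: [3.14, 0.002, 3.069]
force: [-0.4, -0.6, -1.6]
finger_gap: 19.5
```

Call:
{"op": "send_rows", "data": {"series": [{"dx": -0.09, "dy": -0.4, "dz": 0, "ax": 0, "ay": 0, "az": 0, "fingers": 1}, {"dx": -0.17, "dy": -0.845, "dz": 0, "ax": 0, "ay": 0, "az": 0, "fingers": 1}]}}

```text
time_s: 17.98
tcp_pos: [477.1, 31.4, 175.5]
tcp_rot: [3.14, -0.0, 3.069]
force: [0.0, 0.4, -1.2]
finger_gap: 19.6
```

Call:
{"op": "send_rows", "data": {"series": [{"dx": -0.09, "dy": -0.4, "dz": 0, "ax": 0, "ay": 0, "az": 0, "fingers": 1}, {"dx": -0.17, "dy": -0.845, "dz": 0, "ax": 0, "ay": 0, "az": 0, "fingers": 1}]}}

```text
time_s: 18.23
tcp_pos: [487.3, -55.4, 173.6]
tcp_rot: [3.14, -0.003, 3.069]
force: [0.7, -0.7, -2.2]
finger_gap: 19.5
```

Call:
{"op": "send_rows", "data": {"series": [{"dx": -0.09, "dy": -0.4, "dz": 0, "ax": 0, "ay": 0, "az": 0, "fingers": 1}, {"dx": -0.17, "dy": -0.845, "dz": 0, "ax": 0, "ay": 0, "az": 0, "fingers": 1}]}}

```text
time_s: 18.48
tcp_pos: [497.6, -142.0, 171.6]
tcp_rot: [3.139, -0.006, 3.069]
force: [0.7, -0.4, -1.7]
finger_gap: 19.5
```

Call:
{"op": "send_rows", "data": {"series": [{"dx": -0.09, "dy": -0.4, "dz": 0, "ax": 0, "ay": 0, "az": 0.03, "fingers": 1}, {"dx": -0.17, "dy": -0.845, "dz": 0, "ax": 0, "ay": 0, "az": 0.07, "fingers": 1}, {"dx": -0.17, "dy": -0.845, "dz": 0, "ax": 0, "ay": 0, "az": 0.07, "fingers": 1}, {"dx": -0.17, "dy": -0.845, "dz": 0, "ax": 0, "ay": 0, "az": 0.07, "fingers": 1}]}}

```text
time_s: 18.98
tcp_pos: [507.9, -226.9, 169.9]
tcp_rot: [3.139, -0.008, 2.96]
force: [-0.6, -0.3, -2.0]
finger_gap: 19.7
```

```bash
python3 f.py w3
```

```text
[ 507.93772045 -226.91560423  169.87437056] [ 3.13893442 -0.00823764  2.9598562 ]
t [-65.3846099   61.55745843] v(t) [-2.51394809e-04 -1.00424344e+00] z(t)-tcp [-1.20099595e-02  2.85123870e+01]
```

Call:
{"op": "send_rows", "data": {"series": [{"dx": -0.039, "dy": 0.056, "dz": 0.1, "ax": 0, "ay": -0.009, "az": 0.002, "fingers": 1}, {"dx": -0.039, "dy": 0.056, "dz": 0.4, "ax": 0, "ay": -0.009, "az": 0.002, "fingers": 1}, {"dx": -0.039, "dy": 0.056, "dz": 0.7, "ax": 0, "ay": -0.009, "az": 0.002, "fingers": 1}, {"dx": -0.039, "dy": 0.056, "dz": 0.7, "ax": 0, "ay": -0.009, "az": 0.002, "fingers": 1}]}}

```text
time_s: 19.52
tcp_pos: [511.6, -220.0, 98.1]
tcp_rot: [3.138, 0.003, 2.959]
force: [-0.0, -0.4, -1.2]
finger_gap: 19.8
```

```bash
python3 f.py w4; python3 - <<'E'
from h import *
w=np.load("w0.npy"); s=state(); p=optics.get_image("wrist"); c=cloud(p,s)
im=p["frame"].astype(int)
q=c[(np.hypot(c[...,0]-510,c[...,1]+222)<90)&(c[...,2]>60)&(c[...,2]<82)]; print("posts",len(q))
d=np.array([.9829,-.1845]); n=np.array([.1845,.9829]); o=np.array([512.6,-222.1])
t=(q[:,:2]-o)@d; v=(q[:,:2]-o)@n
for a,b in [(-58,-44),(44,58)]:
    k=(t>a)&(t<b); print(a,k.sum(), np.percentile(v[k],[1,99]) if k.sum()>5 else "", np.percentile(t[k],[2,98]) if k.sum()>5 else "")
E
```

```text
[ 511.55202617 -220.02107106   98.09359665] [3.13787968e+00 2.77764736e-03 2.95853776e+00]
t [-65.65371267  61.59574974] v(t) [-2.03211262e-04 -1.01915486e+00] z(t)-tcp [-2.11005578e-03  2.85046040e+01]
posts 1812
-58 1516 [-30.40109638  30.08383166] [-57.78964654 -47.42149355]
44 26 [-14.10208712  15.35570603] [45.3499696  52.05306569]
```

View pics/w4.png

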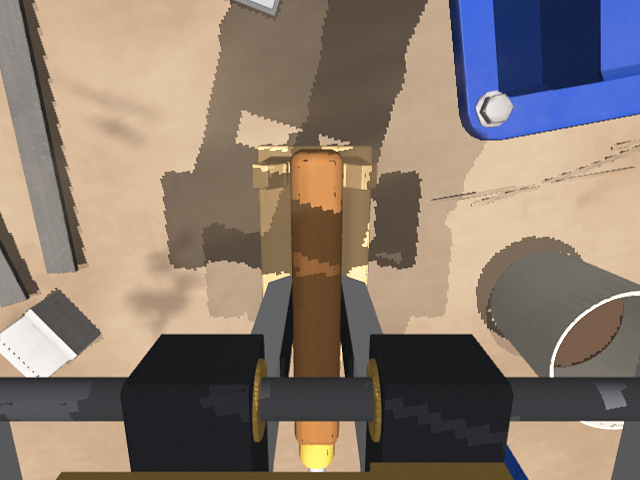

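Call:
{"op": "send_rows", "data": {"series": [{"dx": 0, "dy": -0.012, "dz": 0.1, "ax": 0, "ay": 0, "az": 0.001, "fingers": 1}, {"dx": 0, "dy": -0.012, "dz": 0.2, "ax": 0, "ay": 0, "az": 0.001, "fingers": 1}, {"dx": 0, "dy": -0.012, "dz": 0.3, "ax": 0, "ay": 0, "az": 0.001, "fingers": 1}, {"dx": 0, "dy": -0.012, "dz": 0.4, "ax": 0, "ay": 0, "az": 0.001, "fingers": 1}, {"dx": 0, "dy": -0.012, "dz": 0.425, "ax": 0, "ay": 0, "az": 0.001, "fingers": 1}]}}

```text
time_s: 20.25
tcp_pos: [512.7, -222.1, 57.5]
tcp_rot: [3.139, 0.006, 2.956]
force: [-0.1, 0.2, -2.9]
finger_gap: 19.9
```

Call:
{"op": "send_rows", "data": {"series": [{"dx": 0, "dy": 0, "dz": 0, "ax": 0, "ay": 0, "az": 0, "fingers": 1}]}}

```text
time_s: 20.38
tcp_pos: [512.7, -222.1, 57.5]
tcp_rot: [3.139, 0.006, 2.957]
force: [-0.4, 0.1, -2.0]
finger_gap: 19.9
```

Call:
{"op": "send_rows", "data": {"series": [{"dx": 0.003, "dy": 0, "dz": 0.01, "ax": 0, "ay": 0, "az": 0, "fingers": 1}, {"dx": 0.005, "dy": 0, "dz": 0.024, "ax": 0, "ay": 0, "az": 0, "fingers": 1}, {"dx": 0.005, "dy": 0, "dz": 0.024, "ax": 0, "ay": 0, "az": 0, "fingers": 1}]}}

```text
time_s: 20.75
tcp_pos: [512.2, -222.0, 55.1]
tcp_rot: [3.139, 0.006, 2.957]
force: [0.4, 0.1, -1.6]
finger_gap: 19.4
```

Call:
{"op": "send_rows", "data": {"series": [{"dx": 0, "dy": 0, "dz": 0.008, "ax": 0, "ay": 0, "az": 0, "fingers": 1}, {"dx": 0, "dy": 0, "dz": 0.008, "ax": 0, "ay": 0, "az": 0, "fingers": 1}]}}

```text
time_s: 21.0
tcp_pos: [512.3, -222.0, 54.7]
tcp_rot: [3.139, 0.006, 2.957]
force: [-3.3, 1.4, 4.9]
finger_gap: 19.7
```

Call:
{"op": "send_rows", "data": {"series": [{"dx": 0, "dy": 0, "dz": 0, "ax": 0, "ay": 0, "az": 0, "fingers": 0.5}, {"dx": 0, "dy": 0, "dz": 0, "ax": 0, "ay": 0, "az": 0, "fingers": 0.5}, {"dx": 0, "dy": 0, "dz": 0, "ax": 0, "ay": 0, "az": 0, "fingers": 0.5}, {"dx": 0, "dy": 0, "dz": 0, "ax": 0, "ay": 0, "az": 0, "fingers": 0.5}, {"dx": 0, "dy": 0, "dz": 0, "ax": 0, "ay": 0, "az": 0, "fingers": 0.5}]}}

```text
time_s: 21.62
tcp_pos: [512.3, -222.1, 54.7]
tcp_rot: [3.139, 0.006, 2.957]
force: [0.3, -0.5, 0.6]
finger_gap: 46.9
```

Call:
{"op": "send_rows", "data": {"series": [{"dx": 0, "dy": 0, "dz": -0.1, "ax": 0, "ay": 0, "az": 0, "fingers": 0.5}, {"dx": 0, "dy": 0, "dz": -0.4, "ax": 0, "ay": 0, "az": 0, "fingers": 0.5}, {"dx": 0, "dy": 0, "dz": -0.8, "ax": 0, "ay": 0, "az": 0, "fingers": 0.5}, {"dx": 0, "dy": 0, "dz": -1, "ax": 0, "ay": 0, "az": 0, "fingers": 0.5}]}}

```text
time_s: 22.12
tcp_pos: [512.2, -222.5, 157.6]
tcp_rot: [3.14, 0.009, 2.957]
force: [0.1, 0.0, -0.5]
finger_gap: 46.7
```

Call:
{"op": "send_rows", "data": {"series": [{"dx": 0, "dy": 0, "dz": -0.4, "ax": 0, "ay": 0, "az": 0, "fingers": 0.5}, {"dx": 0, "dy": 0, "dz": -0.8, "ax": 0, "ay": 0, "az": 0, "fingers": 0.5}, {"dx": 0, "dy": 0, "dz": -0.8, "ax": 0, "ay": 0, "az": 0, "fingers": 0.5}, {"dx": 0, "dy": 0, "dz": -0.8, "ax": 0, "ay": 0, "az": 0, "fingers": 0.5}]}}

```text
time_s: 22.62
tcp_pos: [511.2, -222.3, 237.1]
tcp_rot: [3.14, 0.009, 2.957]
force: [0.8, -1.1, -0.4]
finger_gap: 47.5
```

```bash
python3 w.py w5 mug v_block; cp w5.npy w0b.npy; sed 's/w0/w5/g' c.py > c5.py; python3 c5.py; python3 e.py sceneA|head -1; python3 - <<'E'
from h import *
p=optics.get_image("scene"); w=cloud(p)
for t in ["oil_can","mug","v_block"]:
    for m in optics.masks_of(p,t)[:1]:
        q=w[m["region"]]; print(t,m["conf"],np.array(m["rect"]).astype(int),np.nanmedian(q,0).round())
a=cv2.imread("pics/w5.png"); b=p["frame"][150:350,200:440,::-1]
cv2.imwrite("pics/fin.png",np.hstack([cv2.resize(a,(400,300)),cv2.resize(b,(360,300),interpolation=2)]))
E
```

```text
[ 511.2 -222.3  237.1] [3.14  0.009 2.957]
mug 0.86 [442.0, 212.9, 130.5, 104.5] med [591.8 -61.2  53. ] lo [ 548. -106.   11.] hi [624. -27.  88.] rect [611.3 -44.4] [150.8  81.8] 43.2
v_block 0.72 [100.9, 242.1, 66.8, 58.4] med [ 542.4 -418.7   25.5] lo [ 519. -443.    4.] hi [ 566. -395.   33.] rect [ 544.  -420.9] [43.3 41.4] 26.4
4149 yaw -0.18405732542921727
0 465 v [-135.  -116.4] z 83.0
15 432 v [-135.1 -116.3] z 83.2
30 438 v [-135.2 -116.2] z 83.3
45 420 v [-135.4 -116.1] z 83.3
60 420 v [-135.5 -116. ] z 83.3
75 389 v [-134.8 -115.9] z 83.4
90 380 v [-134.9 -115.8] z 83.4
105 366 v [-135.  -115.7] z 83.4
120 269 v [-134.8 -116.6] z 82.4
135 190 v [-133.6 -118.1] z 78.4
150 97 v [-129.1 -122.6] z 75.2
165 97 v [-129.2 -122.6] z 75.4
180 96 v [-129.2 -122.6] z 75.4
195 86 v [-129.3 -122.6] z 75.2
210 4 v [-125.5 -123.6] z 74.9
((551.4291381835938, -230.38587951660156), (19.77414321899414, 211.3708953857422), 79.82917022705078) tail 478.6217033395975 c if +65: [ 511.48094918 -222.81772018]
base ((509.6731262207031, -221.83224487304688), (74.78588104248047, 123.53044891357422), 79.34197235107422) 9.58018985160001
bin U [-73.9 -72.8  22.7  24.1] V [-64.7  70.8]
oil_can 0.7 [258 309  24  48] [631. 440.  49.]
mug 0.9 [311 228  25  38] [584. -39.  65.]
v_block 0.58 [342 207  12  10] [ 542. -410.   27.]
```

View pics/fin.png

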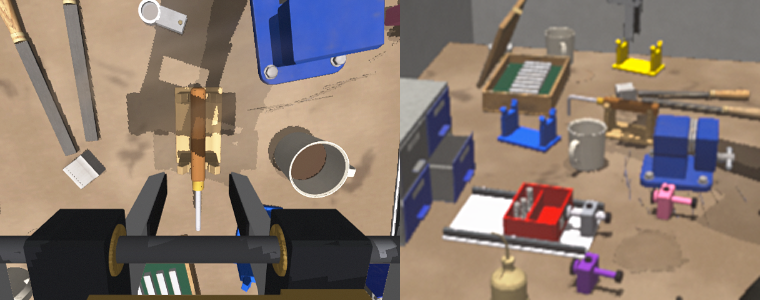

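```bash
python3 -c "
from rig import manip
print(manip.sign_off())"
```

```text
the job is handed in; nothing more can be done
None
```

I dragged the bin to the stop with the hook, pressed it home, put the hook back in its rest and handed the job in at about 23 s.

- **Drag:** I hooked the prong over the front wall and pulled the bin about 89 mm. The pull while sliding was about 2.7 N. Only the hook touched the bin.
- **Press:** I held a pull of 11–12 N for over 1 s. After taking off the friction, that puts roughly 8–10 N on the pad. This is worked out from the wrist force, not measured at the pad. The bin's spring-back of about 4.7 mm points to a similar force.
- **Bin now:** It sits at the pad in the last scene picture. Its front face reads the same as right after release, within about 0.5 mm.
- **Hook now:** It lies level in the rest, with its top at 83.3 mm, the same as at the start. It is within about 1 mm and 0.1° of where it began.
- **Bystanders:** The mug's and oil can's positions read the same as at the start, within 2 mm. The V-block reads within about 3 mm in the scene camera, which is that camera's noise. I had no close view of it from before the move to compare.

No check failed or disagreed.

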